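# Hold a silver-case shutter half open with its loose tube handle

## Robot

A 7-joint arm with a two-finger parallel gripper is mounted at the origin on the work surface. World frame = base frame: x ahead of the robot, y to its left, z up, the work surface at z = 0. Lengths are in m, angles in rad, forces in N, time in s.
With the tool pointing down it reaches from about 0.4 to 0.875 m from the base axis. Payload 6.5 kg.
Tool frame: the origin (TCP) lies midway between the tips of the shut fingers; the grasp point (between the pads) lies 19 mm behind it; x points along the fingers, y is the direction in which the jaws open and shut, and the axes are right-handed (so a half turn about x gives the same grasp; the last joint's range is limited). The gripper opens to 88 mm and grips with 3 to 60 N. Pads are 18 mm wide; open, the fingers measure 123 mm over their backs; the gripper's body (75 mm by 187 mm) begins 45 mm behind the grasp point.
Start: joints at [1.124, 0.536, -0.004, 1.538, 0.003, 1.067, -0.071], TCP at [0.242, -0.603, 0.239] pointing down, gripper open.
Joint ranges: [-2.7, 2.7], [-0.37, 2.16], [-1.27, 1.26], [0.24, 2.4], [-1.31, 4.45], [0.19, 1.91], [-2.76, 2.76]. Speed limits (rad/s): [2.39, 2.39, 3.14, 3.14, 3.14, 3.14, 3.14].

## Interface

Orientations are given as a rotation vector (axis times angle).
In Python, from cell import robot gives the robot as it stands. The module is installed in compiled form; this text tells all that it offers.
- The arm moves only by the tool drive_tool, never from a script. Its argument "rows" is a list of rows, each an object with "grip": the opening in per cent of the stroke, from 0 (shut) to 100 (fully open); "offset": the shift along the tool's x, y, z in m, a list of three; "twist": the turn, a rotation vector about the tool's x, y, z in rad, a list of three. A call has 1 to 8 rows; each row shifts and turns the commanded pose from where the row before left it, along the tool's axes as they then stand; what a row does not reach is not made up. A row lasts 1/12 s, in which the tool goes at most 41.7 mm and 7.16 degrees, less where a joint would pass 70% of its speed; a pose out of reach is approached as far as the arm can. A call with a gripper value outside its range is refused whole. The fingers move at their own pace and stop on an object; "grip_force" is the grip in N (left out, the last holds). Time passes only in rows, so rows that do not move let the fingers close. It gives the time, the measured TCP pose, the force and the opening at its end, in the units of the state.
- robot.state(): the state, without advancing time (a new reading comes with each control period).
- robot.capture(name): name is "side" or "top" or "wrist"; returns a dict with "pixels" (420x560x3 uint8, red, green, blue), "range_z" (420x560 float32, m along the optical axis (not along the pixel's ray), 0 where there is no reading), "fx", "fy", "cx", "cy" (pixels), "world_to_cam" (4x4, takes a point from world to camera coordinates). Camera axes: x right, y down, z forward; pixel columns grow to the right and rows downward; lengths in m; the calibration is good to about 2 mm. A picture is of the moment at which its call begins.
- robot.hand_in(): hands the job in, once; it reports no verdict.
The state is a dict: "time_s": time; "q": joint angles; "qvel": joint speeds; "joint_torque": joint torques, N m; "eef_pos": TCP position; "orientation": TCP orientation; "contact_force": force on the tool from outside, world axes, zero at the start; "ft_torque": the same for the moment, N m; "opening": finger opening in m.
Only numpy, scipy, OpenCV 4.12 (cv2) and the standard library are available. Lean on these libraries where they do the work, as an engineer would, in place of code of your own. Each camera call takes 0.05 s, during which the arm holds its last target.

## Task

Take the wide-bored tube handle, the tallest of the steel fittings, out of the wooden tray and fit it upright all the way down over the stud on the closed sprung shutter of the display case. Then, gripping only the handle, slide the shutter half open, so that its leading edge stands level with the dark half-way lines on the brass rails, and finish while still holding it there against its spring. Leave all the other fittings and wares where they stand.

Things in the scene. Friction and masses are not known exactly. Their poses are not given: they have to be found in the camera images.
- handle: the tube handle: plain steel tube, 32 mm outside diameter, 22 mm bore right through, 70 mm tall (tallest fitting in the tray), about 120 g, standing upright in one of five places of the tray. Origin at the centre of its lower end, z along its axis.
- tray: fixed open wooden tray, 200 mm (its x) by 170 mm (its y), walls 30 mm high and 5 mm thick, floor 5 mm thick, so the fittings stand 5 mm above the counter. Origin: centre of its underside. Five fittings: one in the middle, four near the corners (62 mm along x and 47 mm along y from the middle, each within about 6 mm).
- case: fixed low glass case, 180 mm (its x) by 270 mm (its y); brass rails along y, tops 88 mm above the counter. Origin: centre of its underside. Lid: the -y half is an opening under the sliding shutter, the +y half a dark wooden panel that the shutter slides over. A thin dark half-way line crosses each rail at case y = 59 mm; the shutter's leading (+y) edge is at -1 mm closed, 59 mm half open.
- stud (a point): foot of the shutter's stud, on the shutter's upper face, 85 mm above the counter; moves with the shutter, axes as the case's. The shutter is a flat aluminium plate 146 mm (x) by 125 mm (y); the stud, a steel pin of 14 mm diameter, stands 22 mm up from its middle, at case x = 0, y = -63.5 mm when closed.
- shutter (a joint): travel of the shutter in m along the case's +y: 0 closed (at the start), 0.06 half open, 0.12 fully open. A spring pulls it shut: about 2.4 N closed, 7.2 N at half, 12 N fully open (80 N/m); it snaps shut if let go.
- narrow: fitting in the tray: steel tube 32 mm outside diameter, 55 mm tall, with a narrow 10 mm bore (does not fit the stud). Origin at the centre of its underside.
- finial: fitting in the tray: turned solid steel knob, 32 mm diameter, 58 mm tall, waisted. Origin at the centre of its underside.
- collar: fitting in the tray: flat steel ring, 42 mm outside diameter, 27 mm bore, 18 mm tall. Origin at the centre of its underside.
- post: fitting in the tray: solid square steel post 28 x 28 x 50 mm. Origin at the centre of its underside.
- goblet: silvery goblet, 60 mm diameter, 90 mm tall, at the far side of the counter. Origin at the centre of its underside.
- cup: silvery cup, 70 mm diameter, 75 mm tall, near right. Origin at the centre of its underside.
- jar: glass jar with steel cap, 64 mm diameter, 90 mm tall, far left. Origin at the centre of its underside.
Things that resemble listed ones, but are neither listed nor needed, are in the scene too. Leave any green look-alike of the handle alone.

How it is judged:
On the way, in this order (a step that is already met when the one before it is completed fails the run):
1. the tube handle is lifted clear of the tray (height (world z) of handle above 0.05 m and contact force between the fingers and handle above 0.5 N), for 0.1 s.
2. the tube handle is fitted down over the stud while the shutter is still closed (horizontal distance between handle and stud below 0.008 m and z of handle in the frame of stud below 0.008 m and angle between handle's own z axis and vertical below 0.2 rad and value of joint shutter below 0.03 m), for 0.1 s.
At the end, for the whole second after the job is handed in: The shutter stands still 60 mm open, within 10 mm, held only by the gripped tube handle, which is upright (within 0.2 rad) over the stud, within 8 mm of its axis and with its lower end within 12 mm of the plate, bearing on it with over 2.5 N; arm and fingers do not press on the case (under 1 N) (horizontal distance between handle and stud below 0.008 m and z of handle in the frame of stud below 0.012 m and angle between handle's own z axis and vertical below 0.2 rad and value of joint shutter between 0.05 and 0.07 m and velocity of joint shutter between -0.01 and 0.01 m/s and contact force between the fingers and handle above 1 N and contact force between handle and case above 2.5 N and contact force between the arm and case below 1 N); the arm keeps its last pose, push and grip.
It fails at once if another fitting of the tray is shifted more than 30 mm or tipped over (distance of any of narrow, finial, collar, post from where it was at the start of the episode above 0.03 m or angle between any of narrow, finial, collar, post's own z axis and vertical above 0.6 rad).
It fails at once if one of the wares on the counter is shifted more than 30 mm or tipped over (distance of any of goblet, cup, jar from where it was at the start of the episode above 0.03 m or angle between any of goblet, cup, jar's own z axis and vertical above 0.6 rad).
It also fails if it takes over 48 s, if anything falls off the work surface, if the arm or the gripper's body presses on something with over 40 N, if the wrist force passes 120 N, or if a joint passes its speed limit or range.

## Working session

There is one attempt and no reset: what is moved stays moved. The work goes in short steps, Python scripts to look and compute and a tool call to move; the robot and the scene stay as the last step left them, time stands still between calls to the robot, and variables do not carry over. Pictures are saved under pics/ and viewed, and the job is handed in when it is done.

Besides the shell and the picture viewer there is one more tool, called as name(argument=value, ...), one argument or row to a line, values as JSON. drive_tool: Moves the arm, as the interface text tells. Its arguments: {"type":"object","properties":{"rows":{"type":"array","items":{"type":"object","properties":{"grip":{"type":"number"},"offset":{"type":"array","items":{"type":"number"}},"twist":{"type":"array","items":{"type":"number"}}}}},"grip_force":{"type":"number"}},"required":["rows"]}

```bash
mkdir -p pics; python3 - <<'E'
from cell import robot
import cv2,numpy as np,pickle
s=robot.state();print({k:np.round(v,3).tolist() for k,v in s.items()})
for n in("side","top","wrist"):
    c=robot.capture(n);pickle.dump(c,open(f"{n}0.pkl","wb"))
    cv2.imwrite(f"pics/{n}0.png",c["pixels"][:,:,::-1])
    print(n,c["fx"],c["fy"],c["cx"],c["cy"]);print(np.round(c["world_to_cam"],4).tolist())
E
```

```text
{'time_s': 0.0, 'q': [1.124, 0.537, -0.004, 1.539, 0.003, 1.067, -0.071], 'qvel': [-0.0, -0.0, 0.0, -0.0, -0.0, 0.002, 0.0], 'joint_torque': [-0.0, -57.098, 0.99, -25.16, -0.056, 0.018, 0.0], 'eef_pos': [0.241, -0.603, 0.238], 'orientation': [2.013, 0.39, -2.014], 'contact_force': [-0.68, 0.095, -0.18], 'ft_torque': [0.024, 0.013, -0.003], 'opening': 0.088}
side 409.9812020807891 409.9812020807891 273.2529049192286 207.1703667337064
[[-0.7596, -0.6501, -0.0186, 0.4429], [-0.4147, 0.5061, -0.7562, 0.2724], [0.501, -0.5667, -0.654, 0.8731], [0.0, 0.0, 0.0, 1.0]]
top 429.48475568579437 429.48475568579437 285.67062977472034 202.10427096767418
[[-0.0173, -0.9998, 0.0076, 0.0349], [-0.9869, 0.0158, -0.1608, 0.5446], [0.1607, -0.0103, -0.9869, 1.1748], [0.0, 0.0, 0.0, 1.0]]
wrist 313.0565325336831 313.0565325336831 285.5927673737508 208.9285001879365
[[0.3723, -0.9281, -0.0007, -0.6498], [-0.8817, -0.3539, 0.3119, -0.0424], [-0.2897, -0.1155, -0.9501, 0.3903], [0.0, 0.0, 0.0, 1.0]]
```

View pics/top0.png

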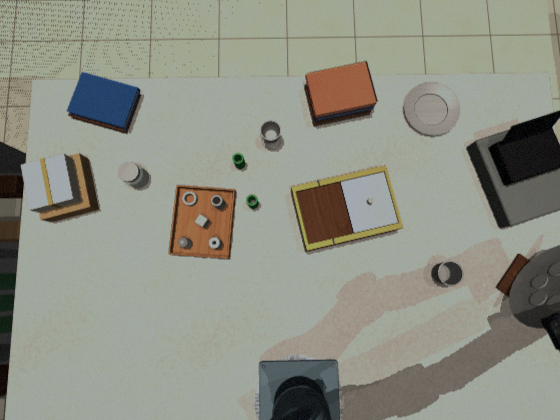

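View pics/side0.png

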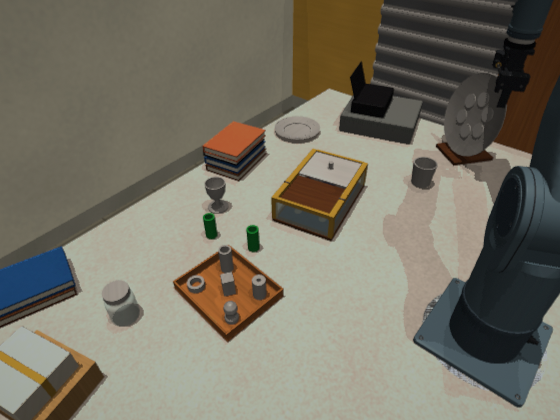

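View pics/wrist0.png

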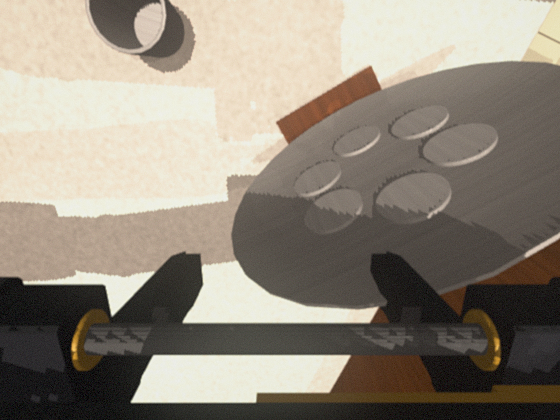

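The top view shows the tray at (203,222), with the handle as the open tube at (217,201); the side view shows it as the tallest fitting at (226,258). The case is at (347,208), with its stud at (370,201) and the wooden half towards world +y. Next I'll measure these positions.

```bash
cat > h.py <<'E'
import numpy as np,cv2,pickle
def ray(c,u,v,z):
    T=c["world_to_cam"];R=T[:3,:3];o=-R.T@T[:3,3]
    d=R.T@np.array([(u-c["cx"])/c["fx"],(v-c["cy"])/c["fy"],1.])
    return o+d*(z-o[2])/d[2]
def proj(c,p):
    T=c["world_to_cam"];q=T[:3,:3]@np.array(p)+T[:3,3]
    return np.array([c["fx"]*q[0]/q[2]+c["cx"],c["fy"]*q[1]/q[2]+c["cy"]])
def cloud(c):
    z=c["range_z"];v,u=np.indices(z.shape);T=c["world_to_cam"]
    P=np.stack([(u-c["cx"])/c["fx"]*z,(v-c["cy"])/c["fy"]*z,z],-1)
    W=(P-T[:3,3])@T[:3,:3];W[z==0]=np.nan;return W
E
python3 - <<'E'
from h import *
t=pickle.load(open("top0.pkl","rb"));s=pickle.load(open("side0.pkl","rb"))
for c,n,b in((t,"top",(160,170,250,100)),(t,"topc",(280,155,130,100)),(s,"side",(165,230,125,110)),(s,"sidec",(265,140,110,100))):
    x,y,w,h=b; cv2.imwrite(f"pics/{n}_crop.png",cv2.resize(np.ascontiguousarray(c["pixels"][y:y+h,x:x+w,::-1]),None,fx=800/w if w/h>1.34 else 600/h,fy=800/w if w/h>1.34 else 600/h,interpolation=cv2.INTER_CUBIC))
W=cloud(t)
def blob(x0,x1,y0,y1,zlo,zhi,W):
    m=np.zeros(W.shape[:2],bool);m[y0:y1,x0:x1]=1
    m&=(W[...,2]>zlo)&(W[...,2]<zhi);return m
for nm,r in(("handle",(205,232,190,212)),("narrow",(205,226,233,254)),("mid",(192,212,212,232))):
    x0,x1,y0,y1=r
    m=blob(*r,.03,.12,W);print(nm,m.sum(),np.nanmax(W[y0:y1,x0:x1,2]),np.round(W[m].mean(0),4))
m=blob(362,378,192,210,.095,.12,W);print("stud",m.sum(),np.round(W[m],3).tolist())
m=blob(280,410,155,260,.075,.1,W);ys,xs=np.nonzero(m)
pts=W[m][:,:2].astype(np.float32);r=cv2.minAreaRect(pts);print(r,cv2.boxPoints(r))
hsv=cv2.cvtColor(t["pixels"],cv2.COLOR_RGB2HSV)
print(hsv[205,296],hsv[225,400-3])
E
```

```text
handle 124 0.08024001436641978 [0.5479 0.216  0.0611]
narrow 116 0.06445751205509741 [0.4317 0.2252 0.0569]
mid 117 0.05975730499529709 [0.4948 0.2628 0.0529]
stud 25 [[0.54, -0.199, 0.104], [0.54, -0.201, 0.107], [0.539, -0.203, 0.109], [0.54, -0.206, 0.107], [0.537, -0.195, 0.109], [0.537, -0.198, 0.107], [0.537, -0.201, 0.105], [0.537, -0.204, 0.106], [0.537, -0.206, 0.107], [0.535, -0.196, 0.101], [0.534, -0.198, 0.107], [0.534, -0.201, 0.107], [0.534, -0.203, 0.107], [0.534, -0.206, 0.106], [0.533, -0.194, 0.1], [0.532, -0.196, 0.103], [0.531, -0.198, 0.107], [0.531, -0.2, 0.109], [0.532, -0.204, 0.106], [0.531, -0.206, 0.108], [0.53, -0.197, 0.097], [0.53, -0.199, 0.102], [0.529, -0.201, 0.106], [0.529, -0.203, 0.107], [0.528, -0.2, 0.095]]
((0.5221004486083984, -0.13914522528648376), (0.18094423413276672, 0.2705998718738556), 12.32265567779541) [[ 0.40483743 -0.0262707 ]
 [ 0.46258798 -0.2906363 ]
 [ 0.63936347 -0.25201976]
 [ 0.58161294  0.01234585]]
[ 31 124 150] [ 24 132 158]
```

View pics/topc_crop.png

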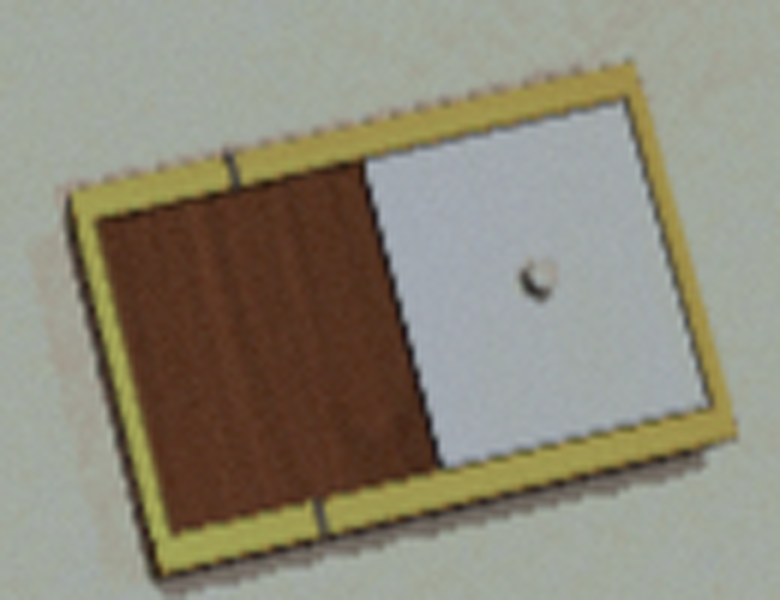

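View pics/top_crop.png

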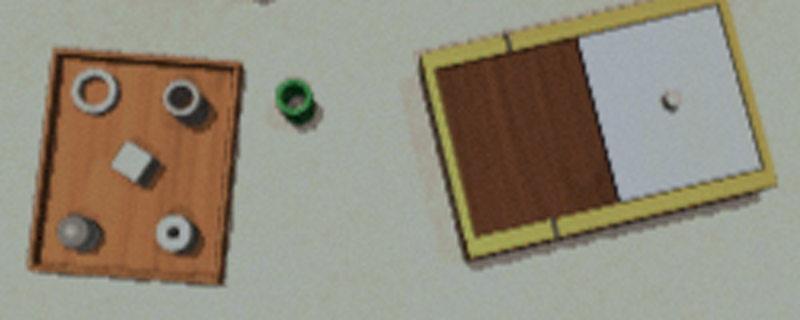

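View pics/side_crop.png

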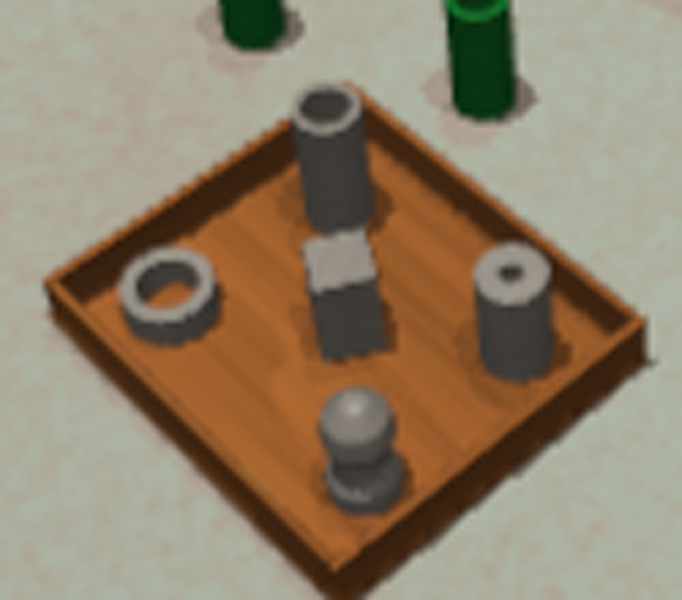

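View pics/sidec_crop.png

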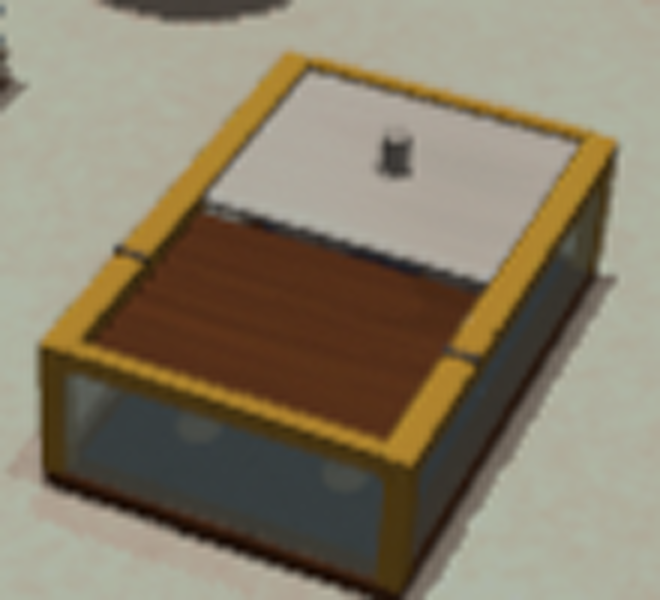

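The crops confirm the scene: the handle's rim is at top pixel (217,200) and side pixel (225,249.6). The stud is at (370,201) in the top view, and the half-way lines are sharp on both rails.

```bash
python3 - <<'E'
from h import *
t=pickle.load(open("top0.pkl","rb"));s=pickle.load(open("side0.pkl","rb"))
print("handle top",ray(t,216.6,200.0,.075),"side",ray(s,224.6,249.3,.075))
W=cloud(t);r=W[188:215,203:233].reshape(-1,3);m=r[:,2]>.071;print("depth",m.sum(),r[m].mean(0),r[m].min(0),r[m].max(0))
W2=cloud(s);r=W2[240:275,212:240].reshape(-1,3);m=r[:,2]>.071;print("side depth",m.sum(),r[m].mean(0),r[m].min(0),r[m].max(0))
# stud top
print("stud side", ray(s,265+397/6-.4,140+132/6-.4,.107),"top",ray(t,280+541/6-.4,155+275/6-.4,.107))
# tray
hsv=cv2.cvtColor(t["pixels"],cv2.COLOR_RGB2HSV)
W=W
m=np.zeros(W.shape[:2],bool);m[180:265,165:240]=1;m&=(W[...,2]>.015)&(W[...,2]<.04)
rr=cv2.minAreaRect(W[m][:,:2].astype(np.float32));print(rr);print(cv2.boxPoints(rr))
# narrow, collar, post, finial
for n,u,v,z in(("narrow",160+176/3.2,170+233/3.2,.06),("collar",160+95/3.2,170+91/3.2,.023),("post",160+134/3.2,170+160/3.2,.055),("finial",160+76/3.2,170+231/3.2,.06)):
    print(n,ray(t,u,v,z))
from scipy.spatial.transform import Rotation as R
print(R.from_rotvec([2.013,.39,-2.014]).as_matrix())
# halfway lines: red top view crop
for c,pts in((t,[(280+233/6,155+170/6),(280+320/6,155+518/6)]),(s,[(265+131/6,140+254/6),(265+463/6,140+355/6)])):
    for p in pts: print("line",ray(c,*p,.088))
E
```

```text
handle top [0.54897116 0.21692507 0.075     ] side [0.54599245 0.21886031 0.075     ]
depth 55 [0.54824061 0.21847262 0.0750022 ] [0.53251358 0.20464709 0.07115069] [0.56343019 0.23298442 0.08024001]
side depth 64 [0.54590001 0.2192415  0.07373664] [0.53125121 0.20436639 0.07117423] [0.56091377 0.23490558 0.07680034]
stud side [ 0.53379719 -0.20111565  0.107     ] top [ 0.53573963 -0.20014067  0.107     ]
((0.49638381600379944, 0.26650601625442505), (0.17150820791721344, 0.20055873692035675), 84.85240936279297)
[[0.38881487 0.190095  ]
 [0.58856475 0.17210054]
 [0.60395277 0.34291703]
 [0.40420288 0.3609115 ]]
narrow [0.4320215  0.22258654 0.06      ]
collar [0.56364978 0.30245623 0.023     ]
post [0.49647159 0.26049297 0.055     ]
finial [0.43517855 0.30851272 0.06      ]
[[-7.83086696e-04  3.71912951e-01 -9.28267280e-01]
 [ 1.48510775e-03 -9.28266109e-01 -3.71913734e-01]
 [-9.99998591e-01 -1.66981763e-03  1.74582035e-04]]
line [ 0.58882786 -0.06593044  0.088     ]
line [ 0.4287088  -0.10030249  0.088     ]
line [ 0.58567618 -0.06393879  0.088     ]
line [ 0.42595021 -0.09959036  0.088     ]
```

drive_tool(
  rows=[
    {"grip": 68,"offset": [0,0,-0.02],"twist": [0.083,0,0]},
    {"grip": 68,"offset": [0,-0.01,-0.03],"twist": [0.083,0,0]},
    {"grip": 68,"offset": [0,-0.02,-0.035],"twist": [0,0,0]},
    {"grip": 68,"offset": [0,-0.02,-0.035],"twist": [0,0,0]},
    {"grip": 68,"offset": [0,-0.02,-0.035],"twist": [0,0,0]},
    {"grip": 68,"offset": [0,-0.02,-0.035],"twist": [0,0,0]},
    {"grip": 68,"offset": [0,-0.02,-0.035],"twist": [0,0,0]},
    {"grip": 68,"offset": [0,-0.025,-0.03],"twist": [0,0,0]},
  ],
  grip_force=20,
)

```text
time_s: 0.82
eef_pos: [0.4614, -0.4103, 0.2385]
orientation: [2.108, 0.228, -2.107]
contact_force: [0.4, 0.1, -0.2]
opening: 0.0601
```

drive_tool(
  rows=[
    {"grip": 68,"offset": [0,-0.037,-0.015],"twist": [0,0,0]},
    {"grip": 68,"offset": [0,-0.037,-0.015],"twist": [0,0,0]},
    {"grip": 68,"offset": [0,-0.037,-0.015],"twist": [0,0,0]},
    {"grip": 68,"offset": [0,-0.037,-0.015],"twist": [0,0,0]},
    {"grip": 68,"offset": [0,-0.037,-0.015],"twist": [0,0,0]},
    {"grip": 68,"offset": [0,-0.037,-0.015],"twist": [0,0,0]},
    {"grip": 68,"offset": [0,-0.037,-0.015],"twist": [0,0,0]},
    {"grip": 68,"offset": [0,-0.037,-0.015],"twist": [0,0,0]},
  ],
)

```text
time_s: 1.48
eef_pos: [0.5134, -0.0952, 0.2387]
orientation: [2.108, 0.227, -2.108]
contact_force: [0.3, -1.2, -0.6]
opening: 0.0599
```

```bash
cat >> h.py <<'E'
from scipy.spatial.transform import Rotation as Rot
def st(robot,target=None):
    s=robot.state();M=Rot.from_rotvec(s["orientation"]).as_matrix()
    print("t",s["time_s"],"tcp",np.round(s["eef_pos"],4),"q",np.round(s["q"],2),"open",round(float(s["opening"]),4),"F",np.round(s["contact_force"],1))
    print("yaw y-axis",np.degrees(np.arctan2(M[1,1],M[0,1])),"x axis",np.round(M[:,0],4))
    if target is not None: print("to go tool",np.round(M.T@(np.array(target)-s["eef_pos"]),4))
    return s,M
E
python3 -c "
from cell import robot;from h import *
st(robot,[.5475,.218,.18])"
```

```text
t 1.4833 tcp [ 0.5134 -0.0952  0.2387] q [ 0.22  0.33 -0.15  1.87  0.06  0.95 -1.31] open 0.0599 F [ 0.3 -1.2 -0.6]
yaw y-axis -77.70101247070389 x axis [-2.e-04 -1.e-04 -1.e+00]
to go tool [ 0.0586 -0.2988 -0.1   ]
```

drive_tool(
  rows=[
    {"grip": 68,"offset": [0,-0.035,-0.012],"twist": [0,0,0]},
    {"grip": 68,"offset": [0,-0.035,-0.012],"twist": [0,0,0]},
    {"grip": 68,"offset": [0,-0.035,-0.012],"twist": [0,0,0]},
    {"grip": 68,"offset": [0,-0.035,-0.012],"twist": [0,0,0]},
    {"grip": 68,"offset": [0,-0.035,-0.012],"twist": [0,0,0]},
    {"grip": 68,"offset": [0,-0.035,-0.012],"twist": [0,0,0]},
    {"grip": 68,"offset": [0.02,-0.03,-0.01],"twist": [0,0,0]},
    {"grip": 68,"offset": [0.02,-0.015,-0.005],"twist": [0,0,0]},
  ],
)

```text
time_s: 2.15
eef_pos: [0.5447, 0.1763, 0.1992]
orientation: [2.11, 0.236, -2.103]
contact_force: [-1.0, 0.8, 0.4]
opening: 0.06
```

drive_tool(
  rows=[
    {"grip": 68,"offset": [0,0,0],"twist": [0,0,0]},
    {"grip": 68,"offset": [0,0,0],"twist": [0,0,0]},
    {"grip": 68,"offset": [0,0,0],"twist": [0,0,0]},
  ],
)

```text
time_s: 2.4
eef_pos: [0.5446, 0.1692, 0.199]
orientation: [2.108, 0.225, -2.108]
contact_force: [-0.0, -1.9, 0.7]
opening: 0.0599
```

```bash
python3 -c "
from cell import robot;from h import *
s,M=st(robot,[.5475,.218,.04])
for n in('top','side','wrist'):
    c=robot.capture(n);pickle.dump(c,open(n+'1.pkl','wb'));cv2.imwrite('pics/'+n+'1.png',c['pixels'][:,:,::-1])
    print(n,proj(c,[.5475,.218,.075]),proj(c,s['eef_pos']))
"
```

```text
t 2.4 tcp [0.5446 0.1692 0.199 ] q [-0.2   0.46 -0.24  1.78  0.13  0.92 -1.85] open 0.0599 F [-0.  -1.9  0.7]
yaw y-axis -77.77016728823192 x axis [ 1.e-04 -1.e-03 -1.e+00]
to go tool [ 0.159  -0.0472 -0.0132]
top [216.20575778 200.53124459] [228.31265843 193.13074735]
side [224.41563696 248.80023117] [235.5875719 199.001549 ]
wrist [231.59654665 188.36557907] [284.20807076 270.96732995]
```

View pics/wrist1.png

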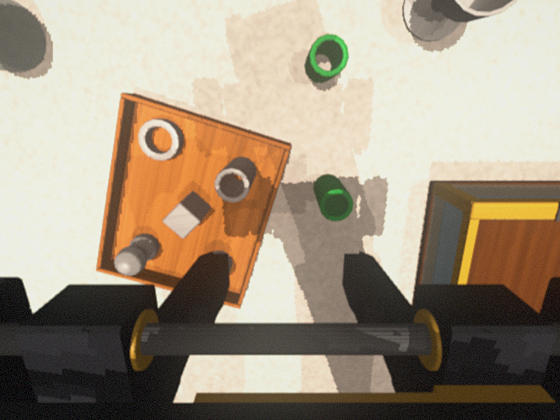

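View pics/side1.png

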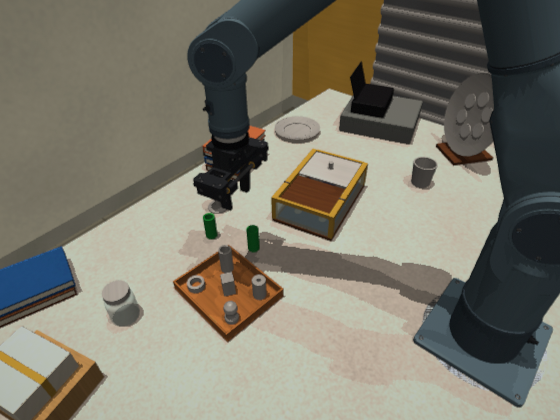

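Handle rim at (232,185) in the wrist view, predicted (231.6,188.4), which agrees within ~2 mm. Next I'll move above it.

drive_tool(
  rows=[
    {"grip": 68,"offset": [0.02,-0.024,-0.007],"twist": [0,0,0]},
    {"grip": 68,"offset": [0.02,-0.023,-0.006],"twist": [0,0,0]},
    {"grip": 68,"offset": [0.02,0,0],"twist": [0,0,0]},
    {"grip": 68,"offset": [0,0,0],"twist": [0,0,0]},
    {"grip": 68,"offset": [0,0,0],"twist": [0,0,0]},
    {"grip": 68,"offset": [0,0,0],"twist": [0,0,0]},
  ],
)

```text
time_s: 3.05
eef_pos: [0.5481, 0.218, 0.1401]
orientation: [2.111, 0.225, -2.107]
contact_force: [0.7, 0.8, 0.8]
opening: 0.06
```

```bash
python3 -c "
from cell import robot;from h import *
s,M=st(robot,[.5475,.218,.038])
for n in('wrist','side'):
    c=robot.capture(n);pickle.dump(c,open(n+'2.pkl','wb'));cv2.imwrite('pics/'+n+'2.png',c['pixels'][:,:,::-1])
    print(n,proj(c,[.5475,.218,.075]),proj(c,s['eef_pos']))
"
```

```text
t 3.05 tcp [0.5481 0.218  0.1401] q [-0.29  0.57 -0.23  1.77  0.17  0.82 -1.95] open 0.06 F [0.7 0.8 0.8]
yaw y-axis -77.81109104372102 x axis [ 1.7e-03 -2.0e-04 -1.0e+00]
to go tool [ 0.102  -0.0002  0.0008]
wrist [284.8136489 226.6617387] [284.91432007 270.80089312]
side [224.41563696 248.80023117] [221.4624988  228.95267339]
```

View pics/wrist2.png

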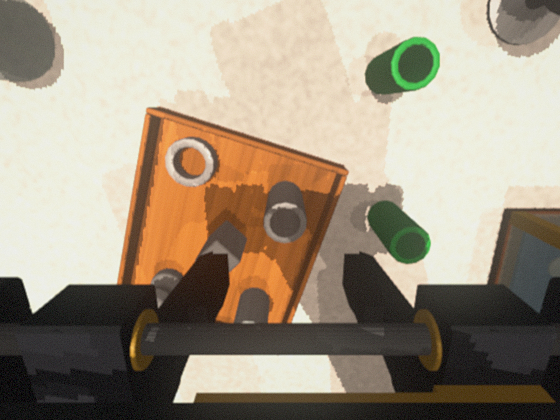

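View pics/side2.png

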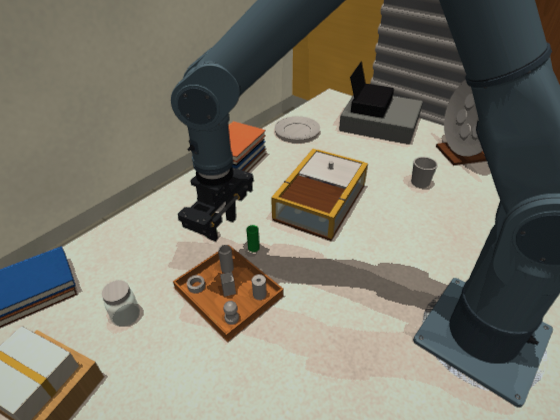

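In the wrist view the rim centre is at about (285,222), roughly 4 px above the prediction. I'll refine it.

```bash
python3 -c "
from h import *
c=pickle.load(open('wrist2.pkl','rb'))
W=cloud(c);r=W[195:250,255:315].reshape(-1,3);m=(r[:,2]>.069)&(r[:,2]<.082);p=r[m];print(m.sum(),p.mean(0),p.min(0),p.max(0))
print(cv2.minEnclosingCircle(p[:,:2].astype(np.float32)))
print(ray(c,285,222,.075)); c=pickle.load(open('wrist1.pkl','rb'));print(ray(c,232,185,.075))
cv2.imwrite('pics/w2c.png',cv2.resize(pickle.load(open('wrist2.pkl','rb'))['pixels'][170:260,230:350,::-1].copy(),None,fx=6,fy=6,interpolation=2))
"
```

```text
858 [0.55117267 0.21897944 0.0738709 ] [0.53506561 0.20332039 0.06902485] [0.56623496 0.2345121  0.07645105]
((0.5504729747772217, 0.2188173532485962), 0.01610236056149006)
[0.55103652 0.21862607 0.075     ]
[0.55061363 0.21813876 0.075     ]
```

View pics/w2c.png

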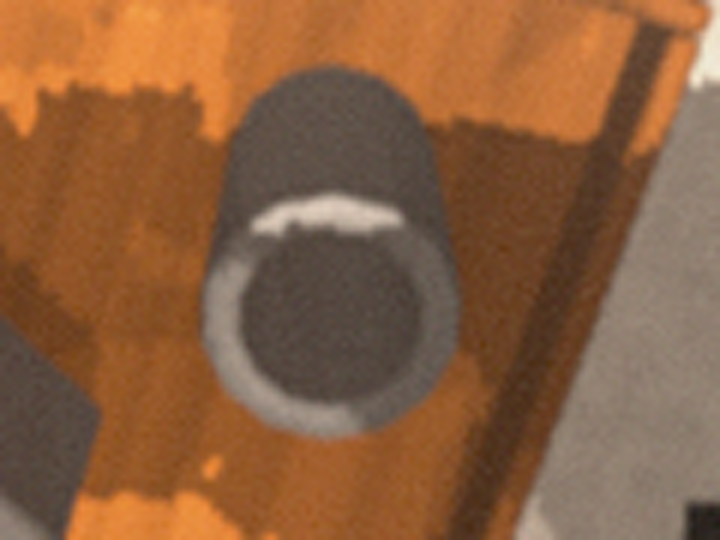

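The crop shows the open bore and ring clearly; I'll take the handle to be at (0.549, 0.218). Time to descend.

drive_tool(
  rows=[
    {"grip": 68,"offset": [0.02,0,-0.001],"twist": [0,0,0]},
    {"grip": 68,"offset": [0.02,0,0],"twist": [0,0,0]},
    {"grip": 68,"offset": [0.02,0,0],"twist": [0,0,0]},
    {"grip": 68,"offset": [0.02,0,0],"twist": [0,0,0]},
    {"grip": 68,"offset": [0.015,0,0],"twist": [0,0,0]},
    {"grip": 68,"offset": [0.007,0,0],"twist": [0,0,0]},
    {"grip": 68,"offset": [0,0,0],"twist": [0,0,0]},
    {"grip": 68,"offset": [0,0,0],"twist": [0,0,0]},
  ],
)

```text
time_s: 3.82
eef_pos: [0.5486, 0.2195, 0.0376]
orientation: [2.109, 0.227, -2.107]
contact_force: [-0.0, -0.1, -0.0]
opening: 0.0602
```

drive_tool(
  rows=[
    {"grip": 20,"offset": [0,0,0],"twist": [0,0,0]},
    {"grip": 20,"offset": [0,0,0],"twist": [0,0,0]},
    {"grip": 20,"offset": [0,0,0],"twist": [0,0,0]},
    {"grip": 20,"offset": [0,0,0],"twist": [0,0,0]},
    {"grip": 20,"offset": [0,0,0],"twist": [0,0,0]},
    {"grip": 20,"offset": [0,0,0],"twist": [0,0,0]},
    {"grip": 20,"offset": [0,0,0],"twist": [0,0,0]},
    {"grip": 20,"offset": [0,0,0],"twist": [0,0,0]},
  ],
  grip_force=40,
)

```text
time_s: 4.48
eef_pos: [0.5484, 0.2196, 0.0372]
orientation: [2.109, 0.227, -2.107]
contact_force: [-0.3, -0.7, 6.1]
opening: 0.0312
```

```bash
python3 -c "
from cell import robot;from h import *
s,M=st(robot,[.549,.218,.038])
for n in('wrist','side'):
    c=robot.capture(n);pickle.dump(c,open(n+'3.pkl','wb'));cv2.imwrite('pics/'+n+'3.png',c['pixels'][:,:,::-1])
"
```

```text
t 4.4833 tcp [0.5484 0.2196 0.0372] q [-0.31  0.72 -0.19  1.8   0.22  0.64 -1.99] open 0.0312 F [-0.3 -0.7  6.1]
yaw y-axis -77.7010329460982 x axis [ 8.e-04  1.e-04 -1.e+00]
to go tool [-0.0008  0.0016 -0.0002]
```

View pics/wrist3.png

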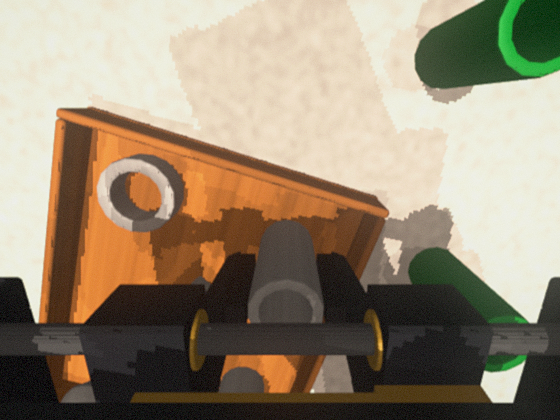

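The handle is gripped (opening 31 mm), with its rim between the pads at (286,305). I'll lift it.

drive_tool(
  rows=[
    {"grip": 20,"offset": [-0.01,0,0],"twist": [0,0,0]},
    {"grip": 20,"offset": [-0.02,0,0],"twist": [0,0,0]},
    {"grip": 20,"offset": [-0.03,0,0],"twist": [0,0,0]},
    {"grip": 20,"offset": [-0.03,0,0],"twist": [0,0,0]},
    {"grip": 20,"offset": [-0.03,0,0],"twist": [0,0,0]},
    {"grip": 20,"offset": [-0.025,0,0],"twist": [0,0,0]},
    {"grip": 20,"offset": [-0.01,0,0],"twist": [0,0,0]},
    {"grip": 20,"offset": [0,0,0],"twist": [0,0,0]},
  ],
)

```text
time_s: 5.25
eef_pos: [0.5492, 0.2203, 0.1942]
orientation: [2.113, 0.229, -2.104]
contact_force: [0.3, 0.5, -1.9]
opening: 0.0319
```

```bash
python3 -c "
from cell import robot;from h import *
s,M=st(robot,[.535,-.2012,.19])
for n in('wrist','side'):
    c=robot.capture(n);pickle.dump(c,open(n+'4.pkl','wb'));cv2.imwrite('pics/'+n+'4.png',c['pixels'][:,:,::-1])
"
```

```text
t 5.25 tcp [0.5492 0.2203 0.1942] q [-0.27  0.5  -0.25  1.73  0.15  0.93 -1.94] open 0.0319 F [ 0.3  0.5 -1.9]
yaw y-axis -77.69296047743096 x axis [ 0.0041  0.0018 -1.    ]
to go tool [0.0034 0.4088 0.1037]
```

View pics/side4.png

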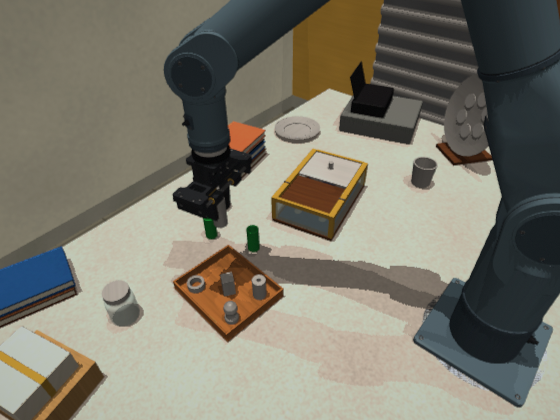

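The side view shows the handle hanging in the gripper at (221,213), with the other fittings undisturbed. Carrying it to the stud.

drive_tool(
  rows=[
    {"grip": 20,"offset": [0,0.02,0.005],"twist": [0,0,0]},
    {"grip": 20,"offset": [0,0.034,0.009],"twist": [0,0,0]},
    {"grip": 20,"offset": [0,0.034,0.009],"twist": [0,0,0]},
    {"grip": 20,"offset": [0,0.034,0.009],"twist": [0,0,0]},
    {"grip": 20,"offset": [0,0.034,0.009],"twist": [0,0,0]},
    {"grip": 20,"offset": [0,0.034,0.009],"twist": [0,0,0]},
    {"grip": 20,"offset": [0,0.034,0.009],"twist": [0,0,0]},
    {"grip": 20,"offset": [0,0.034,0.009],"twist": [0,0,0]},
  ],
)

```text
time_s: 6.02
eef_pos: [0.5347, -0.0487, 0.1894]
orientation: [2.104, 0.228, -2.112]
contact_force: [0.5, -0.1, -1.8]
opening: 0.0312
```

drive_tool(
  rows=[
    {"grip": 20,"offset": [0,0.034,0.009],"twist": [0,0,0]},
    {"grip": 20,"offset": [0,0.034,0.009],"twist": [0,0,0]},
    {"grip": 20,"offset": [0,0.034,0.009],"twist": [0,0,0]},
    {"grip": 20,"offset": [0,0.034,0.007],"twist": [0,0,0]},
    {"grip": 20,"offset": [0,0.015,0.002],"twist": [0,0,0]},
    {"grip": 20,"offset": [0,0,0],"twist": [0,0,0]},
    {"grip": 20,"offset": [0,0,0],"twist": [0,0,0]},
    {"grip": 20,"offset": [0,0,0],"twist": [0,0,0]},
  ],
)

```text
time_s: 6.68
eef_pos: [0.5329, -0.2004, 0.1902]
orientation: [2.106, 0.231, -2.111]
contact_force: [-1.2, 0.1, -0.7]
opening: 0.032
```

```bash
python3 -c "
from cell import robot;from h import *
s,M=st(robot,[.535,-.2012,.142])
for n in('wrist','side','top'):
    c=robot.capture(n);pickle.dump(c,open(n+'5.pkl','wb'));cv2.imwrite('pics/'+n+'5.png',c['pixels'][:,:,::-1])
c=pickle.load(open('side5.pkl','rb'))
cv2.imwrite('pics/s5c.png',cv2.resize(c['pixels'][80:200,260:400,::-1].copy(),None,fx=5,fy=5,interpolation=2))
"
```

```text
t 6.6833 tcp [ 0.5329 -0.2004  0.1902] q [ 0.4   0.46 -0.15  1.79  0.08  0.9  -1.15] open 0.032 F [-1.2  0.1 -0.7]
yaw y-axis -77.60704241485975 x axis [-0.0026  0.0018 -1.    ]
to go tool [ 0.0482  0.0013 -0.002 ]
```

View pics/s5c.png

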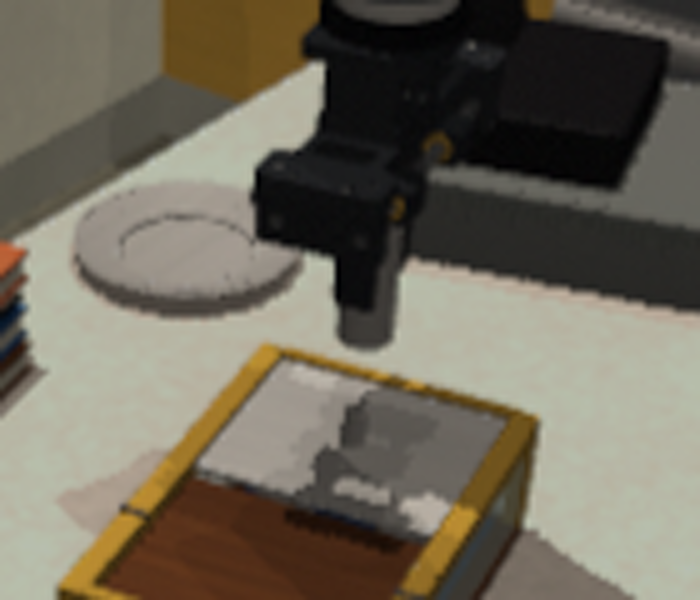

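View pics/wrist5.png

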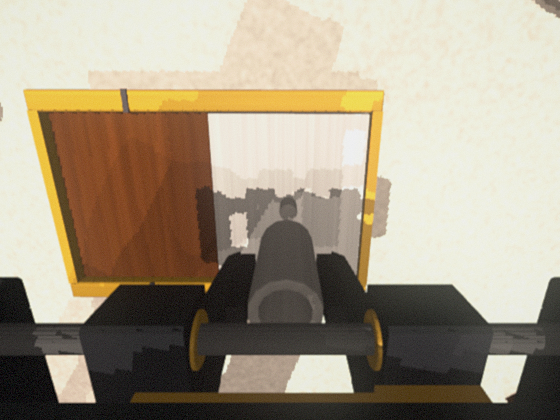

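View pics/top5.png

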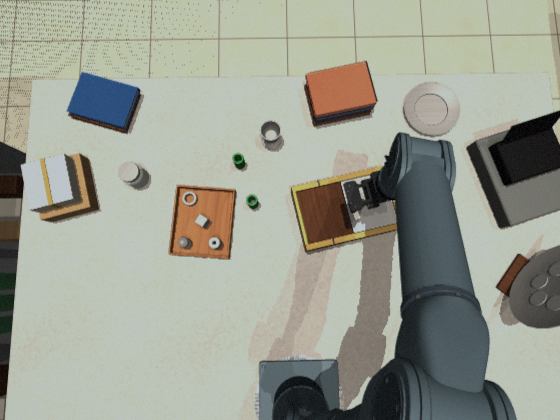

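The wrist view shows the stud at (288,207), just beyond the tube's lower end at (286,222). I'll zoom in for the relative alignment.

```bash
python3 -c "
from h import *
c=pickle.load(open('wrist5.pkl','rb'))
cv2.imwrite('pics/w5c.png',cv2.resize(c['pixels'][185:335,230:345,::-1].copy(),None,fx=4,fy=4,interpolation=2))
for nm,p in(('stud top',[.535,-.2012,.107]),('stud foot',[.535,-.2012,.085]),('handle top',[.5329,-.2004,.228]),('handle bot',[.5329,-.2004,.158])):
    print(nm,(proj(c,p)-[230,185])*4+1.5)
"
```

```text
stud top [229.05379921 120.41414181]
stud foot [228.79368651  85.74127477]
handle top [219.90936768 529.80901269]
handle bot [221.9142285 240.6027392]
```

View pics/w5c.png

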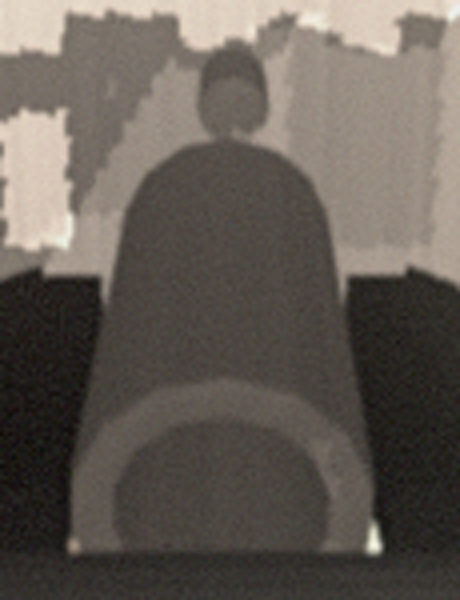

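The zoom shows the stud top centre at crop (233,105), the tube's lower far edge at v=140 and its upper rim's far edge at v=378.

```bash
python3 -c "
from h import *
c=pickle.load(open('wrist5.pkl','rb'))
def circ(x,y,z,r):
    P=np.array([(proj(c,[x+r*np.cos(a),y+r*np.sin(a),z])-[230,185])*4+1.5 for a in np.linspace(0,6.28,200)]);return 'u %.0f-%.0f v %.0f-%.0f'%(P[:,0].min(),P[:,0].max(),P[:,1].min(),P[:,1].max())
ez=np.array([-.977,-.213])
for d in(0,-.002,-.004):
    h=np.array([.5329,-.2004])+d*ez; s=np.array([.535,-.2012])+d*ez
    print(d,'htop',circ(*h,.228,.016),'| hbot',circ(*h,.158,.016),'| stud',circ(*s,.107,.007),'| foot',circ(*s,.085,.007))
"
```

```text
0 htop u 63-377 v 393-656 | hbot u 119-325 v 144-332 | stud u 193-265 v 86-154 | foot u 195-262 v 54-117
-0.002 htop u 63-377 v 375-641 | hbot u 119-325 v 132-321 | stud u 193-265 v 76-145 | foot u 195-262 v 45-108
-0.004 htop u 62-378 v 357-626 | hbot u 118-326 v 119-310 | stud u 193-265 v 66-135 | foot u 195-262 v 35-99
```

drive_tool(
  rows=[
    {"grip": 20,"offset": [0.012,0.001,-0.002],"twist": [0,0,0]},
    {"grip": 20,"offset": [0.015,0,-0.001],"twist": [0,0,0]},
    {"grip": 20,"offset": [0.013,0,0],"twist": [0,0,0]},
    {"grip": 20,"offset": [0.003,0,0],"twist": [0,0,0]},
    {"grip": 20,"offset": [0,0,0],"twist": [0,0,0]},
    {"grip": 20,"offset": [0,0,0],"twist": [0,0,0]},
    {"grip": 20,"offset": [0,0,0],"twist": [0,0,0]},
  ],
)

```text
time_s: 7.42
eef_pos: [0.5373, -0.2025, 0.1493]
orientation: [2.109, 0.227, -2.107]
contact_force: [-0.5, 0.4, -0.4]
opening: 0.0315
```

```bash
python3 -c "
from cell import robot;from h import *
s,M=st(robot,[.5355,-.2012,.118])
for n in('wrist','side'):
    c=robot.capture(n);pickle.dump(c,open(n+'6.pkl','wb'))
cv2.imwrite('pics/s6c.png',cv2.resize(c['pixels'][110:190,280:390,::-1].copy(),None,fx=6,fy=6,interpolation=2))
c=pickle.load(open('wrist6.pkl','rb'));cv2.imwrite('pics/w6c.png',cv2.resize(c['pixels'][185:335,230:345,::-1].copy(),None,fx=4,fy=4,interpolation=2))
"
```

```text
t 7.4167 tcp [ 0.5373 -0.2025  0.1493] q [ 0.39  0.52 -0.14  1.81  0.1   0.81 -1.16] open 0.0315 F [-0.5  0.4 -0.4]
yaw y-axis -77.67860250905304 x axis [ 1.1e-03 -3.0e-04 -1.0e+00]
to go tool [ 0.0313 -0.0017  0.0015]
```

View pics/s6c.png

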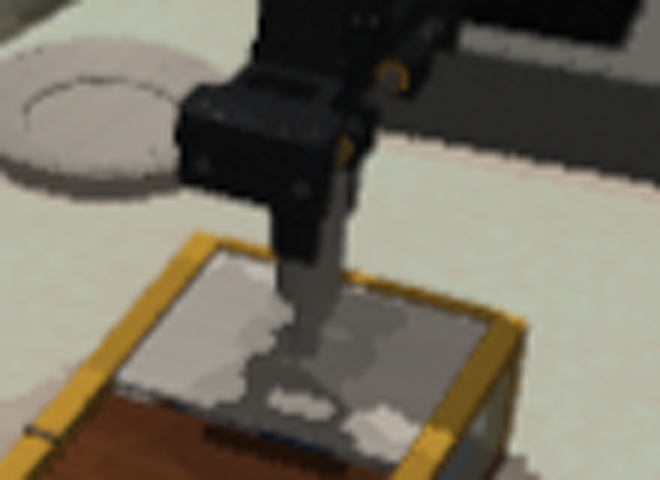

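View pics/w6c.png

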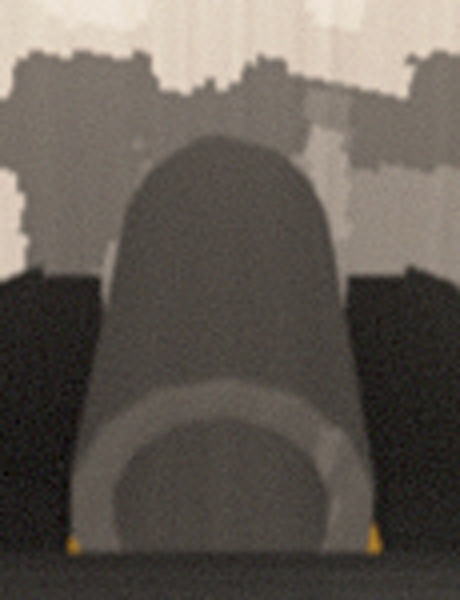

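In the side crop the tube axis (u≈309) is in line with the stud foot (u≈303–307). I'll apply a 1 mm correction and descend slowly.

drive_tool(
  rows=[
    {"grip": 20,"offset": [0,-0.001,0.001],"twist": [0,0,0]},
    {"grip": 20,"offset": [0.005,0,0],"twist": [0,0,0]},
    {"grip": 20,"offset": [0.005,0,0],"twist": [0,0,0]},
    {"grip": 20,"offset": [0.003,0,0],"twist": [0,0,0]},
    {"grip": 20,"offset": [0.003,0,0],"twist": [0,0,0]},
    {"grip": 20,"offset": [0,0,0],"twist": [0,0,0]},
    {"grip": 20,"offset": [0,0,0],"twist": [0,0,0]},
  ],
)

```text
time_s: 8.1
eef_pos: [0.5353, -0.2017, 0.1324]
orientation: [2.108, 0.228, -2.109]
contact_force: [0.1, 0.4, -0.6]
opening: 0.0317
```

```bash
python3 -c "
from cell import robot;from h import *
s,M=st(robot,[.5355,-.2012,.118])
c=robot.capture('side');cv2.imwrite('pics/s7c.png',cv2.resize(c['pixels'][110:190,280:390,::-1].copy(),None,fx=6,fy=6,interpolation=2))
c=robot.capture('wrist');cv2.imwrite('pics/w7c.png',cv2.resize(c['pixels'][185:335,230:345,::-1].copy(),None,fx=4,fy=4,interpolation=2))
"
```

```text
t 8.1 tcp [ 0.5353 -0.2017  0.1324] q [ 0.39  0.55 -0.14  1.82  0.1   0.78 -1.16] open 0.0317 F [ 0.1  0.4 -0.6]
yaw y-axis -77.68948366152442 x axis [-6.e-04  2.e-04 -1.e+00]
to go tool [ 0.0144 -0.0005 -0.0003]
```

View pics/s7c.png

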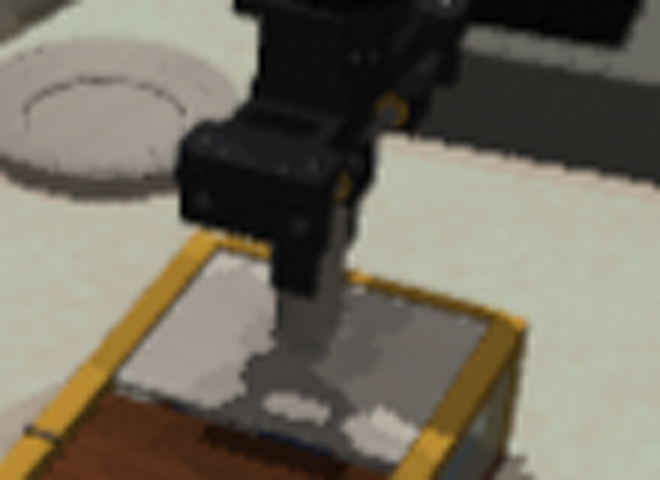

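View pics/w7c.png

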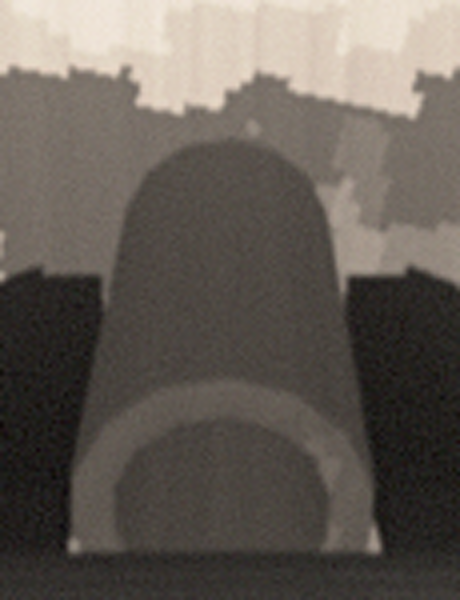

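The handle's bottom is now about 7 mm below the stud's top with no contact force, so the tube is over the stud. The side view shows only a small gap left above the plate. I'll lower it the rest of the way.

drive_tool(
  rows=[
    {"grip": 20,"offset": [0.005,0,0],"twist": [0,0,0]},
    {"grip": 20,"offset": [0.005,0,0],"twist": [0,0,0]},
    {"grip": 20,"offset": [0.003,0,0],"twist": [0,0,0]},
    {"grip": 20,"offset": [0,0,0],"twist": [0,0,0]},
    {"grip": 20,"offset": [0,0,0],"twist": [0,0,0]},
    {"grip": 20,"offset": [0,0,0],"twist": [0,0,0]},
  ],
)

```text
time_s: 8.7
eef_pos: [0.5356, -0.2018, 0.1197]
orientation: [2.108, 0.227, -2.108]
contact_force: [0.1, 0.4, -1.1]
opening: 0.0317
```

```bash
python3 -c "
from cell import robot;from h import *
s,M=st(robot,[.5355,-.2012,.1172])
c=robot.capture('side');cv2.imwrite('pics/s8c.png',cv2.resize(c['pixels'][110:190,280:390,::-1].copy(),None,fx=6,fy=6,interpolation=2))
"
```

```text
t 8.7 tcp [ 0.5356 -0.2018  0.1197] q [ 0.39  0.57 -0.14  1.83  0.11  0.75 -1.17] open 0.0317 F [ 0.1  0.4 -1.1]
yaw y-axis -77.6899043399549 x axis [ 0.  0. -1.]
to go tool [ 0.0025 -0.0006 -0.0001]
```

View pics/s8c.png

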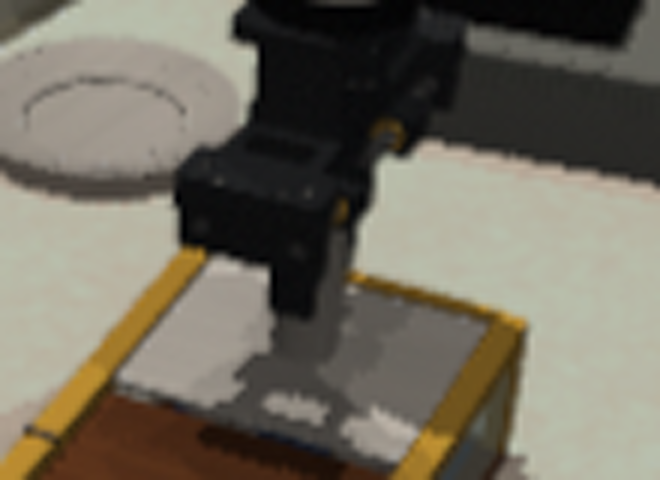

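drive_tool(
  rows=[
    {"grip": 20,"offset": [0.001,0,0],"twist": [0,0,0]},
    {"grip": 20,"offset": [0.001,0,0],"twist": [0,0,0]},
    {"grip": 20,"offset": [0,0,0],"twist": [0,0,0]},
    {"grip": 20,"offset": [0,0,0],"twist": [0,0,0]},
  ],
  grip_force=50,
)

```text
time_s: 9.08
eef_pos: [0.5354, -0.2018, 0.1177]
orientation: [2.108, 0.227, -2.108]
contact_force: [-0.0, -0.2, -0.3]
opening: 0.0309
```

The handle is seated. Now to slide along the case's +y, which is tool −y.

drive_tool(
  rows=[
    {"grip": 20,"offset": [0,-0.003,0],"twist": [0,0,0]},
    {"grip": 20,"offset": [0,-0.005,0],"twist": [0,0,0]},
    {"grip": 20,"offset": [0,-0.006,0],"twist": [0,0,0]},
    {"grip": 20,"offset": [0,-0.006,0],"twist": [0,0,0]},
    {"grip": 20,"offset": [0,-0.006,0],"twist": [0,0,0]},
    {"grip": 20,"offset": [0,-0.004,0],"twist": [0,0,0]},
    {"grip": 20,"offset": [0,0,0],"twist": [0,0,0]},
    {"grip": 20,"offset": [0,0,0],"twist": [0,0,0]},
  ],
)

```text
time_s: 9.75
eef_pos: [0.529, -0.1724, 0.1178]
orientation: [2.108, 0.227, -2.108]
contact_force: [-0.3, -3.5, -2.4]
opening: 0.0314
```

```bash
python3 -c "
from cell import robot;from h import *
s,M=st(robot,[.5355,-.2012,.1172])
c=robot.capture('side');cv2.imwrite('pics/s9c.png',cv2.resize(c['pixels'][110:220,260:390,::-1].copy(),None,fx=5,fy=5,interpolation=2))
c=robot.capture('wrist');cv2.imwrite('pics/w9.png',c['pixels'][:,:,::-1])
"
```

```text
t 9.75 tcp [ 0.529  -0.1724  0.1178] q [ 0.34  0.55 -0.14  1.87  0.11  0.73 -1.22] open 0.0314 F [-0.3 -3.5 -2.4]
yaw y-axis -77.66775728976214 x axis [-1.e-04 -3.e-04 -1.e+00]
to go tool [ 0.0006  0.0295 -0.0002]
```

View pics/s9c.png

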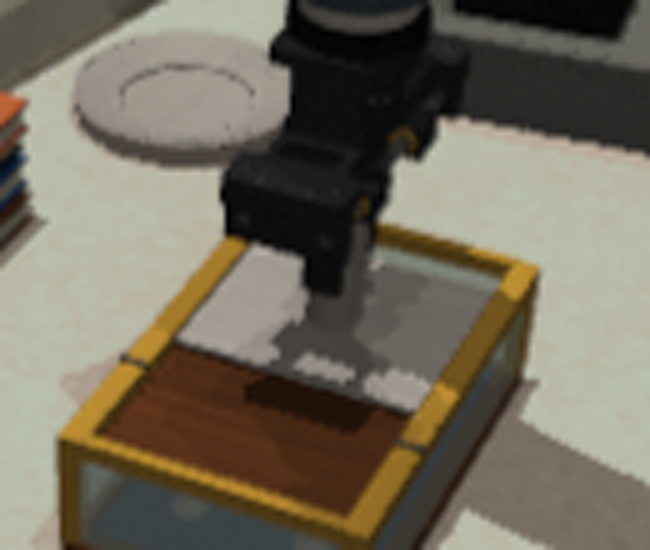

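View pics/w9.png

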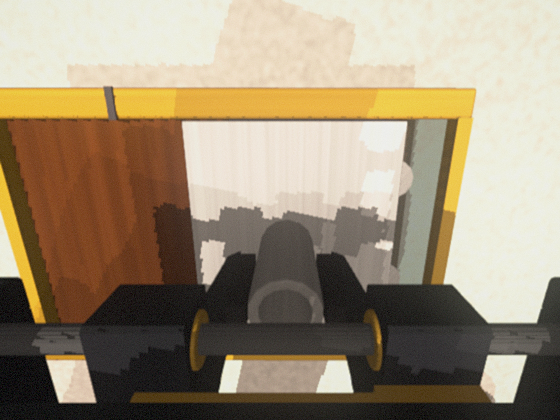

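The shutter is opening: its leading edge is at u≈187 in the wrist view, with the dark line at u≈110. I'll continue.

drive_tool(
  rows=[
    {"grip": 20,"offset": [0,-0.004,0],"twist": [0,0,0]},
    {"grip": 20,"offset": [0,-0.006,0],"twist": [0,0,0]},
    {"grip": 20,"offset": [0,-0.006,0],"twist": [0,0,0]},
    {"grip": 20,"offset": [0,-0.006,0],"twist": [0,0,0]},
    {"grip": 20,"offset": [0,-0.006,0],"twist": [0,0,0]},
    {"grip": 20,"offset": [0,-0.005,0],"twist": [0,0,0]},
    {"grip": 20,"offset": [0,0,0],"twist": [0,0,0]},
    {"grip": 20,"offset": [0,0,0],"twist": [0,0,0]},
  ],
)

```text
time_s: 10.52
eef_pos: [0.5222, -0.1412, 0.1178]
orientation: [2.108, 0.225, -2.107]
contact_force: [1.8, -5.8, -3.7]
opening: 0.0311
```

```bash
python3 -c "
from cell import robot;from h import *
s,M=st(robot,[.5355,-.2012,.1172])
c=robot.capture('side');pickle.dump(c,open('side10.pkl','wb'));cv2.imwrite('pics/s10c.png',cv2.resize(c['pixels'][110:220,260:390,::-1].copy(),None,fx=6,fy=6,interpolation=2)[:600])
c=robot.capture('wrist');pickle.dump(c,open('wrist10.pkl','wb'));cv2.imwrite('pics/w10.png',c['pixels'][:,:,::-1])
c=robot.capture('top');pickle.dump(c,open('top10.pkl','wb'));cv2.imwrite('pics/t10.png',cv2.resize(c['pixels'][155:255,280:410,::-1].copy(),None,fx=6,fy=6,interpolation=2))
"
```

```text
t 10.5167 tcp [ 0.5222 -0.1412  0.1178] q [ 0.29  0.52 -0.14  1.91  0.11  0.71 -1.27] open 0.0311 F [ 1.8 -5.8 -3.7]
yaw y-axis -77.72459067693259 x axis [ 6.0e-04 -1.2e-03 -1.0e+00]
to go tool [ 0.0007  0.0614 -0.0002]
```

View pics/s10c.png

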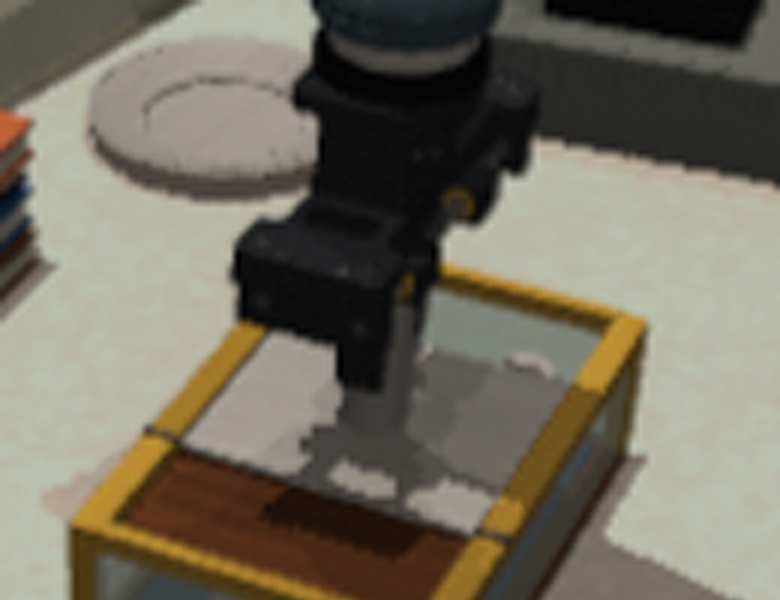

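View pics/w10.png

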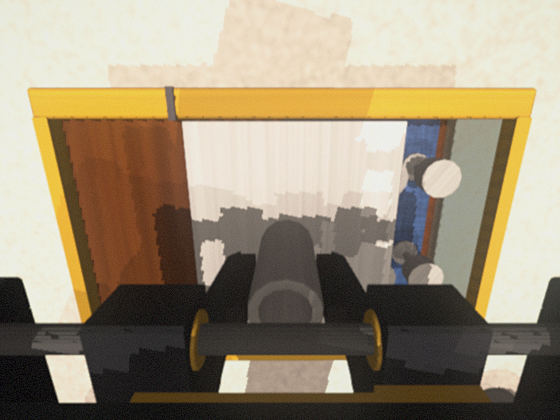

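View pics/t10.png

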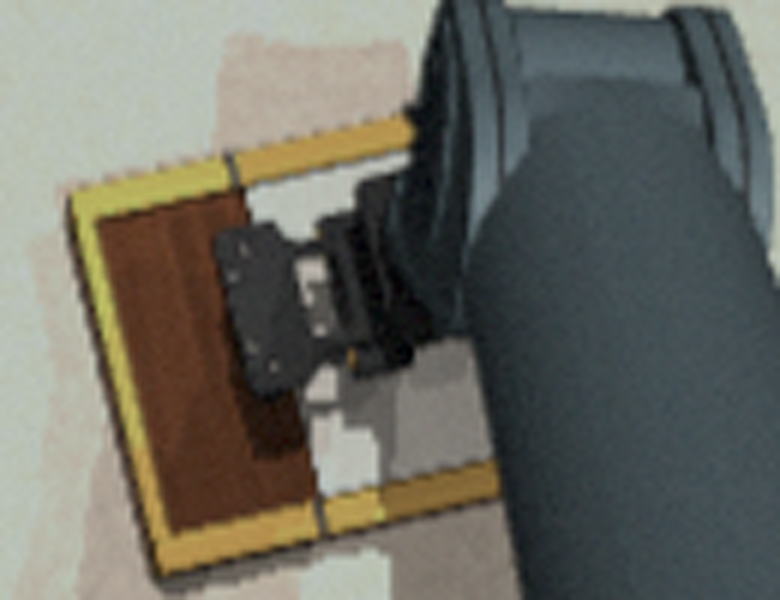

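The top and wrist views show the edge slightly short of the line (wrist: edge u≈183, line u≈170). I'll quantify the gap.

```bash
python3 -c "
from h import *
c=pickle.load(open('wrist10.pkl','rb'));d=np.array([-.213,.977])
for v in(130,150):
    g=c['pixels'][v-4:v+5,165:205].astype(float).mean((0,2));print(v,np.round(g))
g=c['pixels'][95:112,150:195].astype(float).mean((0,2));print(np.round(g))
cc=pickle.load(open('wrist10.pkl','rb'))
line=ray(c,170.5,104,.088);e1=ray(c,183.3,130,.085)
print(line,e1,d@(line-e1)[:2])
print(ray(c,170.5,104,.088)[:2]@d)
t=pickle.load(open('top10.pkl','rb'))
L=[ray(t,280+234/6-.4,155+175/6-.4,.088)[:2]@d,ray(t,280+320/6-.4,155+518/6-.4,.088)[:2]@d]
E=[ray(t,280+248/6-.4,155+197/6-.4,.085)[:2]@d,ray(t,280+310/6-.4,155+470/6-.4,.085)[:2]@d]
print('top',L,E)
"
```

```text
130 [ 87.  87.  89.  93.  95.  98.  99.  99.  99. 100.  98.  97.  91.  89.
  89.  86.  90. 141. 210. 227. 227. 226. 226. 228. 229. 229. 228. 229.
 230. 231. 231. 230. 230. 227. 226. 225. 226. 227. 227. 226.]
150 [ 79.  81.  84.  86.  85.  86.  88.  87.  90.  89.  87.  90.  88.  89.
  88.  89.  89.  84.  93. 144. 211. 227. 226. 226. 226. 228. 229. 230.
 229. 230. 230. 231. 231. 230. 229. 228. 226. 225. 227. 228.]
[166. 166. 166. 167. 167. 167. 166. 167. 166. 167. 167. 166. 168. 166.
 167. 162. 145. 120. 112. 113. 114. 115. 113. 101. 100. 137. 165. 168.
 162. 156. 154. 155. 155. 156. 155. 155. 156. 157. 155. 155. 156. 156.
 156. 156. 156.]
[ 0.59051055 -0.06441521  0.088     ] [ 0.57814358 -0.07170002  0.085     ] 0.00448308764633022
-0.18871240922393573
top [np.float64(-0.18891358587170382), np.float64(-0.1885260802989317)] [np.float64(-0.19308055747684685), np.float64(-0.18986784098748977)]
```

About 3–4 mm short, so I'll nudge 4 mm more.

drive_tool(
  rows=[
    {"grip": 20,"offset": [0,-0.002,0],"twist": [0,0,0]},
    {"grip": 20,"offset": [0,-0.002,0],"twist": [0,0,0]},
    {"grip": 20,"offset": [0,0,0],"twist": [0,0,0]},
    {"grip": 20,"offset": [0,0,0],"twist": [0,0,0]},
    {"grip": 20,"offset": [0,0,0],"twist": [0,0,0]},
    {"grip": 20,"offset": [0,0,0],"twist": [0,0,0]},
    {"grip": 20,"offset": [0,0,0],"twist": [0,0,0]},
    {"grip": 20,"offset": [0,0,0],"twist": [0,0,0]},
  ],
)

```text
time_s: 11.33
eef_pos: [0.5215, -0.1378, 0.1178]
orientation: [2.109, 0.224, -2.107]
contact_force: [2.1, -6.4, -3.4]
opening: 0.031
```

```bash
python3 -c "
from cell import robot;from h import *
s,M=st(robot,[.5355,-.2012,.1172])
c=robot.capture('side');cv2.imwrite('pics/s11c.png',cv2.resize(c['pixels'][110:220,260:390,::-1].copy(),None,fx=6,fy=6,interpolation=2)[:600])
c=robot.capture('wrist');pickle.dump(c,open('wrist11.pkl','wb'));cv2.imwrite('pics/w11.png',c['pixels'][:,:,::-1])
g=c['pixels'][95:112,155:200].astype(float).mean((0,2));print(np.round(g))
g=c['pixels'][126:135,155:205].astype(float).mean((0,2));print(np.round(g))
"
```

```text
t 11.3333 tcp [ 0.5215 -0.1378  0.1178] q [ 0.29  0.52 -0.14  1.92  0.11  0.71 -1.28] open 0.031 F [ 2.1 -6.4 -3.4]
yaw y-axis -77.7640421434135 x axis [ 8.0e-04 -1.5e-03 -1.0e+00]
to go tool [ 0.0007  0.0649 -0.0002]
[167. 165. 168. 166. 168. 167. 167. 167. 167. 167. 167. 167. 167. 166.
 168. 167. 165. 160. 141. 119. 112. 111. 107. 104. 103.  94.  96. 130.
 154. 156. 156. 156. 155. 155. 155. 155. 156. 155. 156. 156. 157. 156.
 156. 155. 156.]
[ 88.  86.  86.  84.  85.  81.  83.  82.  83.  83.  86.  86.  86.  87.
  91.  93.  92.  95.  96.  96.  97.  98. 101. 100.  98.  90.  98. 148.
 213. 227. 226. 226. 226. 228. 228. 229. 229. 229. 230. 231. 231. 231.
 229. 227. 225. 226. 226. 227. 226. 226.]
```

View pics/s11c.png

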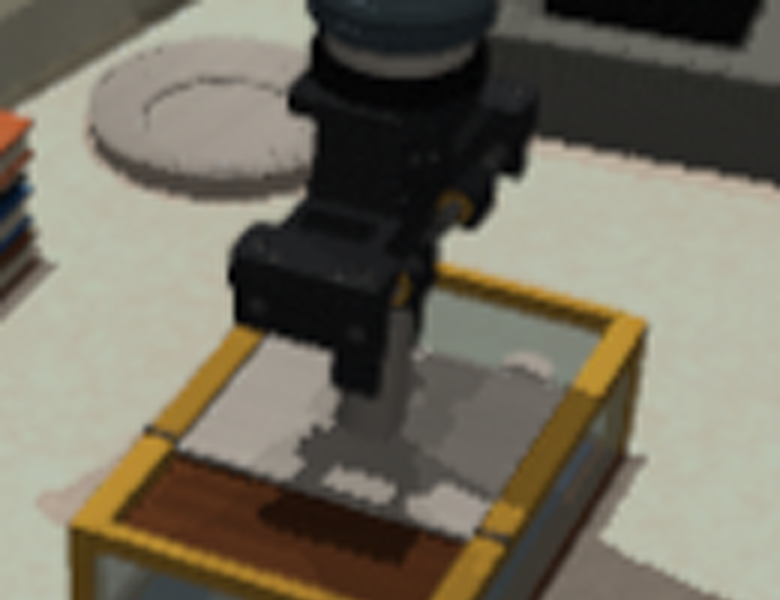

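View pics/w11.png

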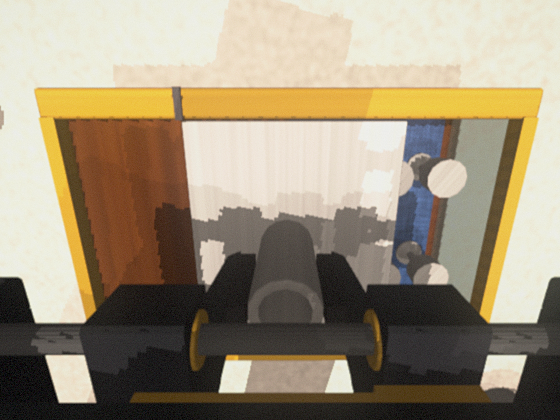

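The line is at u≈177.5 and the edge at u≈182, so about 1–2 mm remains. One last small nudge, then settle.

drive_tool(
  rows=[
    {"grip": 20,"offset": [0,-0.0015,0],"twist": [0,0,0]},
    {"grip": 20,"offset": [0,0,0],"twist": [0,0,0]},
    {"grip": 20,"offset": [0,0,0],"twist": [0,0,0]},
    {"grip": 20,"offset": [0,0,0],"twist": [0,0,0]},
    {"grip": 20,"offset": [0,0,0],"twist": [0,0,0]},
    {"grip": 20,"offset": [0,0,0],"twist": [0,0,0]},
    {"grip": 20,"offset": [0,0,0],"twist": [0,0,0]},
    {"grip": 20,"offset": [0,0,0],"twist": [0,0,0]},
  ],
)

```text
time_s: 12.1
eef_pos: [0.5212, -0.1364, 0.1178]
orientation: [2.109, 0.224, -2.107]
contact_force: [1.5, -6.4, -4.4]
opening: 0.0309
```

```bash
python3 -c "
from cell import robot;from h import *
s,M=st(robot,[.5355,-.2012,.1172]);print(np.abs(s['qvel']).max())
c=robot.capture('wrist');d=np.array([-.213,.977])
g=c['pixels'][95:112].astype(float).mean((0,2));b=np.where(g[160:195]<135)[0]+160;lu=b.mean()
e=c['pixels'][126:135].astype(float).mean((0,2));eu=np.where(e[160:205]>150)[0][0]+160-.5
print(lu,eu,d@(ray(c,lu,103.5,.088)-ray(c,eu,130,.085))[:2])
c=robot.capture('top');cv2.imwrite('pics/t12.png',c['pixels'][:,:,::-1])
"
```

```text
t 12.1 tcp [ 0.5212 -0.1364  0.1178] q [ 0.28  0.52 -0.14  1.92  0.11  0.71 -1.28] open 0.0309 F [ 1.5 -6.4 -4.4]
yaw y-axis -77.76380281322655 x axis [ 8.0e-04 -1.5e-03 -1.0e+00]
to go tool [ 0.0007  0.0663 -0.0002]
0.0011465726760536666
180.0 181.5 -0.0015869987025150189
```

View pics/t12.png

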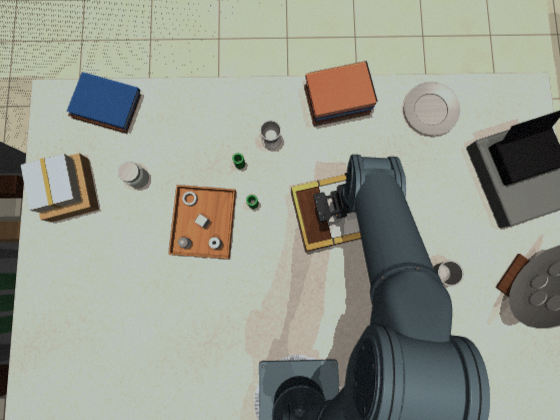

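The edge is level with the lines to within about 2 mm, the arm is still, and the top view shows the other fittings and wares where they were. Handing in.

```bash
python3 -c "
from cell import robot
print(robot.hand_in())"
```

```text
the job is handed in; nothing more can be done
None
```

I lifted the tube handle out of the tray and fitted it down over the stud, its lower end within about 1 mm of the plate by TCP height. Gripping only the handle, I slid the shutter half open and handed in at about 12.2 s, still holding it against its spring with the grip set to 50 N.

**Edge position:** the last wrist-camera check put the shutter's leading edge about 1.6 mm past the half-way lines. The reading before it, a 1.5 mm nudge earlier, was 1–2 mm short by eye. I take the position as 60 mm open, within about 3 mm.

**Handle and arm:** the arm was still and the tool upright to about 0.002 rad. The gripper opening was 31 mm, so the tube was still held.

**Other items:** no other fitting or ware appeared to have moved in the last top view.

**Disagreements:**
- **Spring force:** the force along the slide was about 6.6 N, against 7.2 N expected at half open. Taken alone that would mean about 52 mm open, just inside the 10 mm tolerance. I trusted the images, since the force reading wanders by about 1 N.
- **Vertical force:** the sensor read about −4.4 N vertically, though it was near zero before the slide. I did not look into it.

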